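Free the stuck sample carriage and run it home into the light meter

ROBOT

A 6-joint arm with a two-finger parallel gripper is mounted at the origin on the work surface. World frame = base frame: x ahead of the robot, y to its left, z up, the work surface at z = 0. Lengths are in m, angles in rad, forces in N, time in s.
With the tool pointing down it reaches from about 0.25 to 0.725 m from the base axis. Payload 4 kg.
Tool frame: the origin (TCP) lies midway between the tips of the shut fingers; the grasp point (between the pads) lies 19 mm behind it; z points along the fingers, y is the direction in which the jaws open and shut (so a half turn about z gives the same grasp; the last joint's range is limited). The gripper opens to 85 mm and grips with 20 to 120 N. Pads are 22 mm wide; open, the fingers measure 114 mm over their backs; the gripper's body (76 mm by 85 mm) begins 54 mm behind the grasp point. The pads swing forward as they close: fully open they stand 13 mm farther back than shut.
Start: joints at [-1.141, 0.241, 0.005, 1.335, 0, 1.571], TCP at [0.208, -0.455, 0.204] pointing down, gripper open.
Joint ranges: [-2.72, 2.72], [-1.05, 1.87], [-1.09, 1.28], [-1.99, 2.15], [-1.42, 1.44], [-3.14, 3.14]. Speed limits (rad/s): [2.79, 2.79, 3.14, 3.14, 3.14, 3.14].

INTERFACE

Orientations are given as a unit quaternion [x, y, z, w].
In Python, from workcell import bot gives the robot as it stands.
- The arm moves only by the shell command python3 -m inch 'ROWS'. ROWS is JSON, a list of rows, each a list of 5 numbers: the shift along the tool's x, y, z scaled (see below), then the turn about the tool's z scaled (see below), then the closure, from 0 (fully open) to 1 (shut). A call has 1 to 10 rows; each row is the pose to reach, as a shift and turn from the pose commanded when the call began, along the tool's axes at that moment; what a row does not reach only later rows make up. The controller multiplies each number of a shift by 100 cm and each number of a turn by 120 degrees. A row lasts 1/8 s, in which the tool goes at most 62.5 mm and 10.7 degrees, less where a joint would pass 70% of its speed; a pose out of reach is approached as far as the arm can. A call with a number of a shift or a turn outside -1 to 1 is refused whole. A call with a gripper value outside its range is refused whole. The fingers move at their own pace and stop on an object; the grip force is fixed at half the most. Time passes only in rows, so rows that repeat a pose let the fingers close. It gives the time, the measured TCP pose, the force and the opening at its end, in the units of the state.
- bot.get_obs(): the state, without advancing time (a new reading comes with each control period).
- bot.camera(name): name is "scene" or "top" or "wrist"; returns the picture (420x560x3 uint8, red, green, blue); there is no depth.
- bot.calibration(name): a dict with "intrinsics" (3x3 intrinsics, pixels), "xyz" and "attitude" of the camera in the world; the wrist camera has in their place "tool_from_camera" (4x4, takes a point from camera to tool coordinates, whose origin is the TCP and whose axes are the flange's). Camera axes: x right, y down, z forward; pixel columns grow to the right and rows downward; lengths in m; the calibration is good to about 2 mm. A picture is of the moment at which its call begins: read the wrist's pose just before it. calibration takes no time and is no camera call.
- bot.job_done(): hands the job in, once; it reports no verdict.
Trained networks look in the newest picture that a camera, given by its name, has taken for a name from the list of things; names that differ only in an ending like _2 or _b are one class to them, and where a whole thing is asked for, a point or a joint stands for the part that bears it (a point fixed in the world has none). Each returns a list of dicts, best first, with "score" (0 to 1); they miss things now and then, are a little off and sometimes report something else, mostly with a low value. They report only what shows in the picture. A call takes as long as a camera call. They do not tell look-alikes from the thing itself.
- bot.masks_of(camera, target): "pixels" (420x560 bool, what is visible of it) and "extent" ([left, top, width, height] as shares, 0 to 1, of the picture: columns of its width, rows of its height, round what is visible of it).
- bot.spot_point(camera, target): "point" ([column, row] as shares, 0 to 1, of the picture: columns of its width, rows of its height: a listed point, or the origin of a listed thing).
The state is a dict: "clock": time; "joint_pos": joint angles; "joint_vel": joint speeds; "tau": joint torques, N m; "eef_pos": TCP position; "tool_rot": TCP orientation; "ft_force": force on the tool from outside, world axes, zero at the start; "ft_torque": the same for the moment, N m; "grip_width": finger opening in m.
Only numpy, scipy, OpenCV 4.12 (cv2) and the standard library are available. Lean on these libraries where they do the work, as an engineer would, in place of code of your own. Each camera call takes 0.05 s, during which the arm holds its last target.

TASK

Stand the small sample vial in the round holder on the carriage, and let go of it. Then push the carriage, which is stuck on its rail, until it breaks free, and run it on into the light meter until it meets the stop hidden inside; press it home there with about 10 N, never 20 N, and take the hand away, leaving the vial upright in its holder and the carriage resting against the stop. Leave the other glassware and tools where they are.

Things in the scene. Friction and masses are not known exactly. Their poses are not given: they have to be found in the camera images.
- rail: Fixed aluminium plate 74 mm wide, 390 long, 12 high, with two steel rails (tops 29 mm up). Origin: on its centre line at bench height, below the light meter's front face. Its y axis runs along the rail INTO the meter (the way to push), z up; plate from y = -280 to +110 mm. Lies roughly along world y; place and yaw (up to 0.25 rad) vary.
- carriage: Flat aluminium carriage, slides only along the rail's y. Origin: on the rail's centre line, below the middle of the push plate, at the deck's underside, 30 mm above the bench; axes as the rail's. Deck 46 mm wide, 6 thick, from y = -6 to +145 mm. Starts with its origin at y = -230 to -210 mm in the rail's frame.
- push_plate (a point): Centre of the rear face of the carriage's upright grey push plate (36 mm wide in x, 12 thick in y, top 98 mm above the bench). Stuck: drags with 10 to 17 N until the carriage's origin reaches about y = -203 mm in the rail's frame (6 to 27 mm of travel), then breaks free and slides with 3 to 4 N, not coasting.
- holder (a point): Centre of the floor of the black round vial holder on the carriage, 36 mm above the bench, 110 mm ahead (+y) of the push plate's middle. Inside diameter 36 mm, outside 45, rim 22 mm above this point.
- tunnel_mouth (a point): Middle of the meter's front opening, 68 mm up. The unseen stop inside is met when the carriage's origin is between y = -97 and -58 mm in the rail's frame, different each time. Its rubber pad yields 1 mm per 2.5 N, up to 12 mm; when let go it pushes the carriage back a few mm, which then stays resting on it by its own friction.
- vial: Small closed clear glass sample vial with a white cap, 30 mm diameter, 70 mm tall, about 60 g, standing on the bench on the far side of the rail, the smallest and only slim jar there. Origin: centre of its underside, z up along the vial.
- meter: White light meter (box) fixed over the far end of the rail: 160 mm wide, 200 mm deep, 170 mm tall, with a dark blue band and a small display on top. Origin and axes: as the rail's, below the middle of its front face, which faces -y along the rail. A tunnel 100 mm wide and 135 mm high takes in the carriage's front with the vial; the push plate stays outside by 50 mm or more.
- reagent: Bystander: amber bottle, 60 mm diameter, 130 mm tall; origin centre of underside.
- beaker: Bystander: open glass beaker, 66 mm diameter, 90 mm tall; origin centre of underside.
- dish: Bystander: flat glass dish, 90 mm diameter, 16 mm high; origin centre of underside.
- scoop: Bystander: steel scoop spoon lying on the bench, long axis x; origin under it.
- jar: Bystander: white jar with a blue lid, 56 mm diameter, 75 mm tall; origin centre of underside.
Mind the look-alikes: they are no part of the job. Several things have the shape of the vial; the one meant has the colours described above.

How it is judged:
By the outcome, as a careful person would: the job done as asked, in the order asked, and still so for the second after the job is handed in, with the robot touching nothing.
It also fails if it takes over 64 s, if anything falls off the work surface, if the arm or the gripper's body presses on something with over 40 N, if the wrist force passes 120 N, or if a joint passes its speed limit or range.

## Working session

There is one attempt and no reset: what is moved stays moved. The work goes in short steps, Python scripts to look and compute and a shell command to move; the robot and the scene stay as the last step left them, time stands still between calls to the robot, and variables do not carry over. Pictures are saved under pics/ and viewed, and the job is handed in when it is done.

```bash
ls; mkdir -p pics
cat > h.py <<'E'
import numpy as np,cv2
from workcell import bot
from scipy.spatial.transform import Rotation as R
def snap(c,f):
    im=bot.camera(c); cv2.imwrite('pics/'+f,im[:,:,::-1]); return im
def cam(c,obs=None):
    k=bot.calibration(c); K=np.array(k['intrinsics'])
    if 'xyz' in k:
        a=np.array(k['attitude']); 
        Rm=a if a.shape==(3,3) else R.from_quat(a).as_matrix()
        return K,Rm,np.array(k['xyz'])
    T=np.array(k['tool_from_camera']); o=obs or bot.get_obs()
    Rt=R.from_quat(o['tool_rot']).as_matrix()
    return K,Rt@T[:3,:3],Rt@T[:3,3]+np.array(o['eef_pos'])
def px2w(C,u,v,z):
    K,Rm,t=C; d=Rm@np.linalg.solve(K,[u,v,1.]); return t+d*(z-t[2])/d[2]
def w2px(C,p):
    K,Rm,t=C; q=K@(Rm.T@(np.array(p)-t)); return q[:2]/q[2]
E
python3 - <<'E'
from h import *
o=bot.get_obs(); print(o)
for c in ['scene','top']:
    print(c,bot.calibration(c)); snap(c,c+'0.png')
    for t in ['rail','carriage','push_plate','holder','tunnel_mouth','vial','meter']:
        r=bot.spot_point(c,t); print(t,[(round(x['score'],2),round(x['point'][0]*560,1),round(x['point'][1]*420,1)) for x in r[:4]])
print(bot.calibration('wrist'),bot.get_obs()['clock'])
E
```

```text
pics
{'clock': 0.0, 'joint_pos': array([-1.14098405e+00,  2.41425634e-01,  3.71489626e-03,  1.33521432e+00,
        2.14850252e-05,  1.57082603e+00]), 'joint_vel': array([-0.00087592, -0.00056269,  0.00036852, -0.00187817,  0.00020447,
       -0.00048629]), 'tau': array([ 3.98103075e-04, -3.72315145e+01,  2.52409154e+01,  1.71096961e-02,
       -8.36942309e-05, -8.28983218e-06]), 'eef_pos': array([ 0.20806432, -0.45388155,  0.20300316]), 'tool_rot': array([ 9.76999031e-01,  2.13241086e-01, -2.16501799e-04, -1.04216748e-03]), 'ft_force': array([ 0.72020989,  0.61872698, -0.42890501]), 'ft_torque': array([ 0.0198378 , -0.00043699,  0.00624831]), 'grip_width': 0.08538349690106363}
scene {'intrinsics': array([[406.73749533,   0.        , 280.3384248 ],
       [  0.        , 406.73749533, 210.78277289],
       [  0.        ,   0.        ,   1.        ]]), 'xyz': array([1.37309142, 0.15804099, 0.64959832]), 'attitude': array([ 0.54544595,  0.69952994, -0.36129515, -0.28742373])}
rail [(0.7, 298.8, 222.6), (0.49, 302.3, 289.2)]
carriage []
push_plate [(0.71, 221.2, 181.3)]
holder [(0.79, 26
[... 595 characters left out ...]
er [(0.91, 320.5, 236.3)]
tunnel_mouth []
vial [(0.66, 316.1, 169.7), (0.61, 291.2, 150.6), (0.58, 341.1, 151.7), (0.48, 340.7, 180.0)]
meter [(0.72, 276.7, 231.9)]
{'intrinsics': array([[365.10067424,   0.        , 279.37194071],
       [  0.        , 365.10067424, 211.06881908],
       [  0.        ,   0.        ,   1.        ]]), 'tool_from_camera': array([[ 5.43325995e-04, -9.60738183e-01, -2.77456030e-01,
         7.05977918e-02],
       [ 9.99999833e-01,  5.77082781e-04, -4.00047467e-05,
         1.63748551e-04],
       [ 1.98549185e-04, -2.77455962e-01,  9.60738336e-01,
        -1.70189243e-01],
       [ 0.00000000e+00,  0.00000000e+00,  0.00000000e+00,
         1.00000000e+00]])} 0.8
```

View pics/scene0.png

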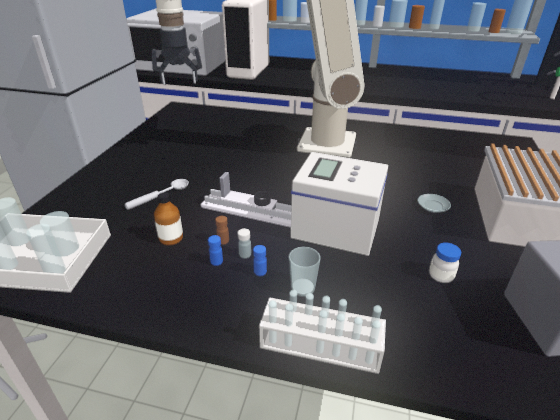

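View pics/top0.png

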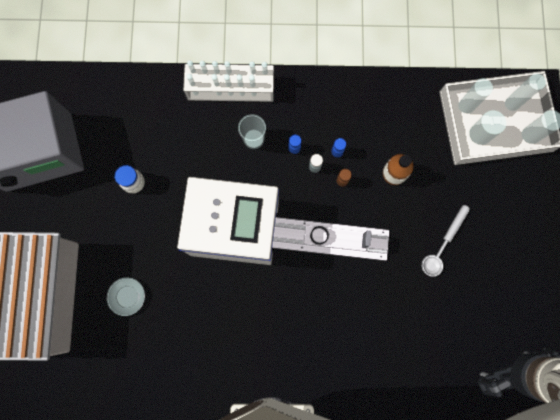

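The white-capped vial is at top (316,162) and scene (244,245). Its neighbours are two blue-capped and one brown jar. The carriage's push plate is at top (370,239) and the holder at (320,236).

Run:
```python
from h import *
ct=cam('top');cs=cam('scene')
print('vial base top',px2w(ct,316.1,169.7,0),'scene',px2w(cs,244.1,252.7,0))
for c,C in (('top',ct),('scene',cs)):
    bot.camera(c)
    for t in ['vial','reagent','beaker']:
        for r in bot.masks_of(c,t)[:5]:
            e=np.array(r['extent'])*[560,420,560,420]; print(c,t,round(r['score'],2),e.round(0),np.round(px2w(C,*(bot_pt:=(e[0]+e[2]/2,e[1]+e[3]/2)),0.035),3))
print('others',[px2w(ct,*p,0).round(3) for p in [(291.2,150.6),(341.1,151.7),(340.7,180)]])
print('holder',px2w(ct,320.5,236.3,.036),px2w(cs,261.6,202.2,.036))
print('carr',px2w(ct,365.4,238.9,.03),'push',px2w(ct,371.5,238.6,.065),px2w(cs,221.2,181.3,.065))
print('rail',px2w(ct,280.8,232.2,0),px2w(cs,298.8,222.6,0),'meter',px2w(ct,276.7,231.9,0))
im=bot.camera('top')[:,:,::-1]
cv2.imwrite('pics/topz.png',cv2.resize(im[120:280,260:420],None,fx=3.7,fy=3.7,interpolation=cv2.INTER_CUBIC))
```

```text
vial base top [ 0.66393224 -0.10360268  0.        ] scene [ 0.66548581 -0.10185597  0.        ]
top vial 0.68 [305. 224.  68.  27.] [ 0.487 -0.156  0.035]
top vial 0.65 [336. 171.  13.  16.] [ 0.634 -0.167  0.035]
top vial 0.57 [287. 137.  15.  19.] [ 0.714 -0.046  0.035]
top vial 0.45 [311. 154.  14.  20.] [ 0.671 -0.107  0.035]
top reagent 0.95 [384. 155.  31.  34.] [ 0.651 -0.309  0.035]
top beaker 0.82 [239. 113.  30.  36.] [0.751 0.055 0.035]
scene vial 0.81 [218. 213.  12.  30.] [ 0.629 -0.165  0.035]
scene vial 0.75 [207. 236.  16.  34.] [ 0.721 -0.152  0.035]
scene vial 0.64 [250. 242.  18.  35.] [ 0.718 -0.048  0.035]
scene vial 0.58 [237. 230.  15.  28.] [ 0.675 -0.096  0.035]
scene reagent 0.56 [156. 191.  25.  55.] [ 0.623 -0.317  0.035]
scene reagent 0.24 [221. 176.  54.  36.] [ 0.462 -0.154  0.035]
scene beaker 0.92 [290. 249.  31.  47.] [0.731 0.061 0.035]
scene beaker 0.47 [200. 174.  91.  51.] [ 0.489 -0.152  0.035]
others [array([ 0.713, -0.04 ,  0.   ]), array([ 0.712, -0.168,  0.   ]), array([ 0.638, -0.166,  0.   ])]
holder [ 0.48900448 -0.11226572  0.036     ] [ 0.49485369 -0.10609966  0.036     ]
carr [ 0.48487208 -0.22187435  0.03      ] push [ 0.48135875 -0.23083002  0.065     ] [ 0.46397956 -0.23151104  0.065     ]
rail [ 0.50262971 -0.01618339  0.        ] [0.51260005 0.00173861 0.        ] meter [ 0.50324461 -0.00599239  0.        ]
```

View pics/topz.png

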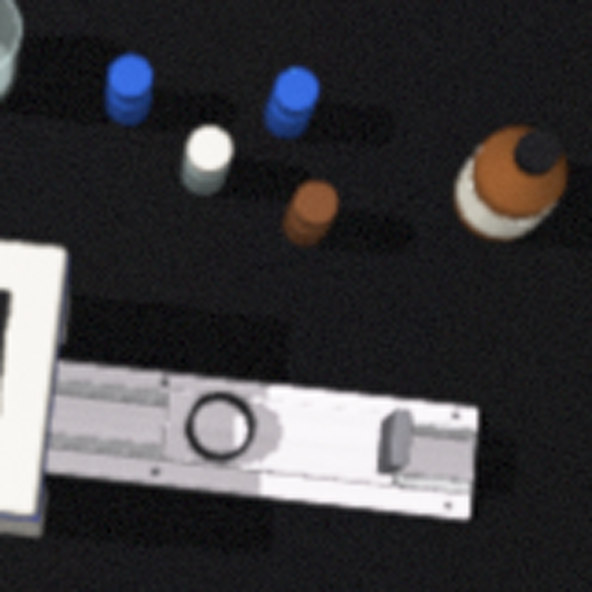

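Run:
```python
from h import *
ct=cam('top')
f=lambda u,v,z: px2w(ct,260+u/3.7,120+v/3.7,z).round(4)
print('rim',f(220,427,.058),'cap',f(210,149,.07))
a,b,c,d=f(478,407,.012),f(470,520,.012),f(62,361,.012),f(48,472,.012)
print(a,b,c,d)
for p,q in ((a,c),(b,d)): print(np.degrees(np.arctan2(-(q-p)[0],(q-p)[1])))
print(np.linalg.norm(a-b))
o=bot.get_obs();T=R.from_quat(o['tool_rot']).as_matrix();print(T)
```

```text
rim [ 0.4883 -0.1082  0.058 ] cap [ 0.6693 -0.1006  0.07  ]
[ 0.5101 -0.284   0.012 ] [ 0.4346 -0.277   0.012 ] [ 0.5373 -0.0057  0.012 ] [0.4628 0.0024 0.012 ]
-5.582145764991541
-5.7633778390052255
0.075823808925693
[[ 9.09061346e-01  4.16662296e-01  2.65366309e-05]
 [ 4.16662297e-01 -9.09061345e-01 -4.58830716e-05]
 [ 5.00567941e-06  5.27673404e-05 -9.99999999e-01]]
```

```bash
python3 -m inch '[[0.564,-0.129,-0.01,-0.545,0],[0.564,-0.129,-0.01,-0.545,0],[0.564,-0.129,-0.01,-0.545,0],[0.564,-0.129,-0.01,-0.545,0],[0.564,-0.129,-0.01,-0.545,0],[0.564,-0.129,-0.01,-0.545,0],[0.564,-0.129,-0.01,-0.545,0],[0.564,-0.129,-0.01,-0.545,0],[0.564,-0.129,-0.01,-0.545,0],[0.564,-0.129,-0.01,-0.545,0]]'
python3 - <<'E'
from h import *
o=bot.get_obs(); C=cam('wrist',o); snap('wrist','w1.png')
print(o['eef_pos'],R.from_quat(o['tool_rot']).as_matrix().round(3),o['joint_pos'],o['clock'])
for r in bot.masks_of('wrist','vial'):
    e=np.array(r['extent'])*[560,420,560,420]; print(r['score'],e.round(1))
for r in bot.spot_point('wrist','vial'):
    print(r['score'],px2w(C,r['point'][0]*560,r['point'][1]*420,0))
E
```

```text
clock: 2.5
eef_pos: [0.6696, -0.0988, 0.2122]
tool_rot: [0.705, 0.709, -0.0, -0.001]
ft_force: [-0.3, -0.5, -1.1]
grip_width: 0.0853
[ 0.66963482 -0.09875041  0.21216195] [[-0.005  1.    -0.001]
 [ 1.     0.005  0.001]
 [ 0.001 -0.001 -1.   ]] [-1.46681698e-01  6.17948411e-01  6.01824367e-01  1.55560087e+00
  5.48049757e-04  1.41917903e+00] 2.5
0.85 [302.6 210.6  38.8  55.5]
0.82 [265.8 161.3  30.9  44.7]
0.71 [315.2 109.4  38.1  39.5]
0.66 [227.2 226.5  32.1  51. ]
0.37 [326.3   1.9  97.7  40.8]
0.97 [ 0.67301422 -0.0992115   0.        ]
0.78 [ 0.63632589 -0.16361819  0.        ]
0.67 [ 0.72211539 -0.04479014  0.        ]
0.56 [ 0.71229933 -0.15362778  0.        ]
```

View pics/w1.png

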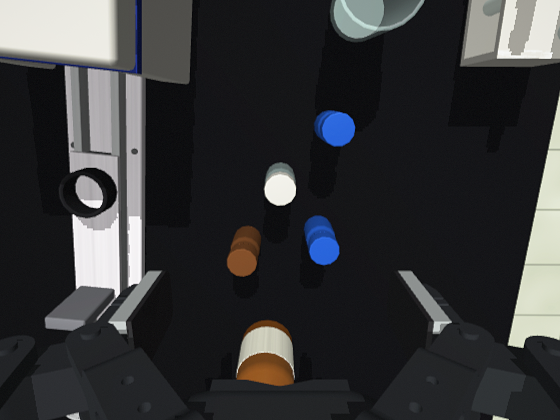

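Wrist view: the white-capped vial has its cap centre at about (280,189). The brown jar is at (243,260), the blue ones at (337,128) and (323,250). The holder rim is at (88,191).

Run:
```python
from h import *
C=cam('wrist')
print(px2w(C,280.3,190,.07),'rim',px2w(C,88,191,.058),'push top front/rear',px2w(C,80,307,.098))
im=cv2.imread('pics/w1.png'); cv2.imwrite('pics/w1z.png',cv2.resize(im[140:230,40:320],None,fx=2.8,fy=2.8,interpolation=cv2.INTER_CUBIC))
for p in [(.668,-.1,0),(.668,-.1,.07)]: print(w2px(C,p))
```

```text
[ 0.66835186 -0.10224056  0.07      ] rim [ 0.49280987 -0.10642135  0.058     ] push top front/rear [ 0.49235251 -0.20183346  0.098     ]
[279.91411498 173.28718926]
[279.90691541 187.50103386]
```

View pics/w1z.png

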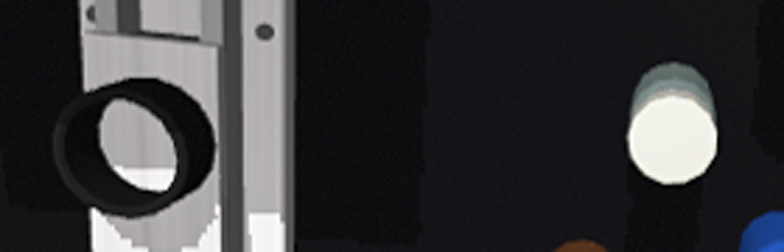

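```bash
python3 -m inch '[[-0.003,-0.001,0.06,0,0],[-0.003,-0.001,0.12,0,0],[-0.003,-0.001,0.16,0,0],[-0.003,-0.001,0.182,0,0],[-0.003,-0.001,0.182,0,0],[-0.003,-0.001,0.182,0,1],[-0.003,-0.001,0.182,0,1],[-0.003,-0.001,0.182,0,1],[-0.003,-0.001,0.182,0,1],[-0.003,-0.001,0.182,0,1]]'
python3 - <<'E'
from h import *
o=bot.get_obs(); print(o['grip_width'],o['eef_pos'],o['joint_vel'].round(3))
im=snap('wrist','w2.png')
E
```

```text
clock: 3.9
eef_pos: [0.6674, -0.1054, 0.0335]
tool_rot: [0.707, 0.707, 0.001, 0.001]
ft_force: [-0.7, -0.4, 6.1]
grip_width: 0.0256
0.025572222822367013 [ 0.66743737 -0.10537421  0.03352551] [ 0.     0.001  0.001  0.001 -0.    -0.001]
```

View pics/w2.png

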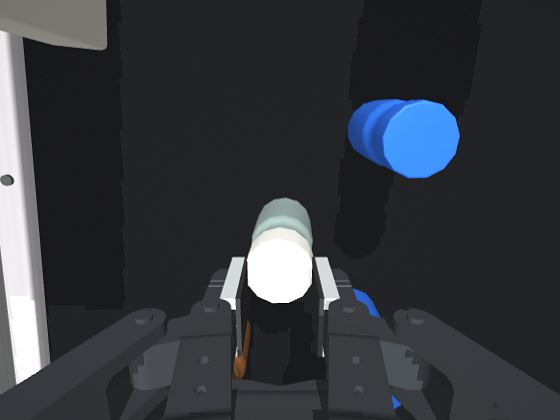

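Run:
```python
from h import *
C=cam('wrist'); o=bot.get_obs(); print(o['ft_force'],o['grip_width'],o['clock'])
print(px2w(C,281,268,.07))
for p in [(.668,-.102,0),(.668,-.102,.07),(.6674,-.1054,.07),(.6674,-.1054,.0335)]: print(w2px(C,p))
im=snap('scene','s2.png'); cv2.imwrite('pics/s2z.png',cv2.resize(im[180:300,180:320,::-1],None,fx=5,fy=5,interpolation=cv2.INTER_CUBIC))
```

```text
[-1.57661074e-03 -3.97027970e-01  5.59459900e+00] 0.02546905436883658 3.95
[ 0.66822595 -0.0972248   0.07      ]
[279.75974711 224.4787162 ]
[280.41084063 278.8742499 ]
[278.91466631 286.49841676]
[278.80378572 251.83521185]
```

View pics/s2z.png

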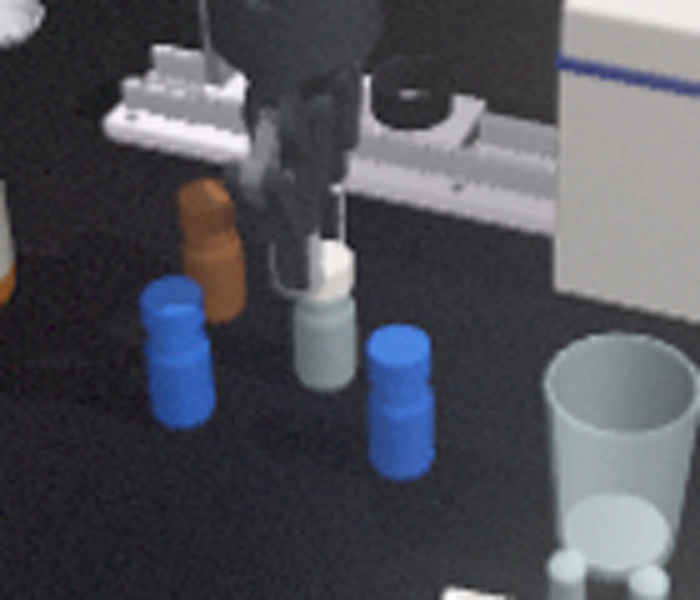

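```bash
python3 -m inch '[[0,0,0,0,0.3],[0,0,0,0,0.3],[0.004,0.001,0,0,0.3],[0.004,0.001,0.001,0,0.3],[0.004,0.001,0.001,0,1],[0.004,0.001,0.001,0,1],[0.004,0.001,0.001,0,1],[0.004,0.001,0.001,0,1]]'
python3 - <<'E'
from h import *
o=bot.get_obs(); C=cam('wrist',o); snap('wrist','w3.png');print(o['grip_width'],o['eef_pos'],o['ft_force'])
for p in [(.668,-.1015,0),(.668,-.1015,.07)]: print(w2px(C,p))
E
```

```text
clock: 5.0
eef_pos: [0.6676, -0.1013, 0.0312]
tool_rot: [0.707, 0.707, 0.0, 0.0]
ft_force: [0.8, -0.0, 1.1]
grip_width: 0.0258
0.025770228877025216 [ 0.66757038 -0.10131145  0.03116721] [ 0.80934097 -0.03960907  1.14220546]
[279.66395223 231.53801404]
[279.89622065 289.60303503]
```

View pics/w3.png

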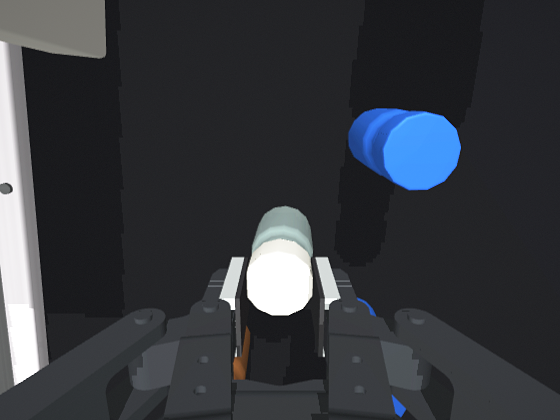

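```bash
python3 -m inch '[[0,0,-0.02,0,1],[0,0,-0.06,0,1],[0,0,-0.10,0,1],[0,0,-0.12,0,1],[0,0,-0.12,0,1],[0,0,-0.12,0,1]]'
python3 - <<'E'
from h import *
o=bot.get_obs(); C=cam('wrist',o); snap('wrist','w4.png');print(o['grip_width'],o['eef_pos'],o['ft_force'])
im=snap('scene','s4.png'); cv2.imwrite('pics/s4z.png',cv2.resize(im[150:290,180:320,::-1],None,fx=4.2,fy=4.2,interpolation=cv2.INTER_CUBIC))
E
```

```text
clock: 5.8
eef_pos: [0.6664, -0.1011, 0.1493]
tool_rot: [0.707, 0.707, -0.001, -0.001]
ft_force: [-1.0, 1.3, -0.0]
grip_width: 0.0257
0.025744091504957718 [ 0.66639768 -0.10113807  0.14928681] [-1.04359705  1.34058529 -0.02191987]
```

View pics/w4.png

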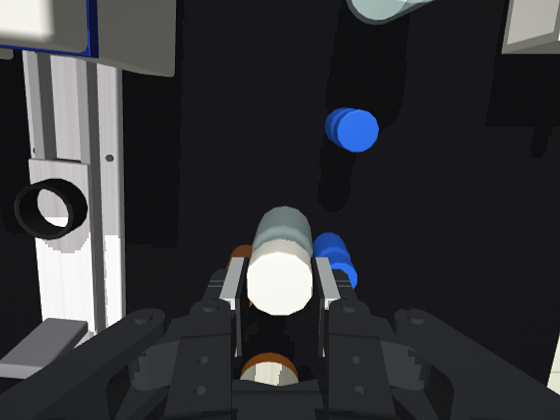

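View pics/s4z.png

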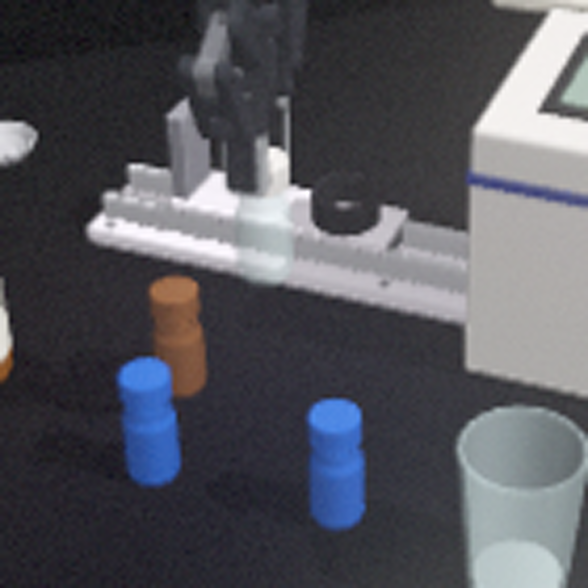

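```bash
python3 -m inch '[[-0.003,-0.04,0,0,1],[-0.006,-0.09,0,0,1],[-0.010,-0.14,0,0,1],[-0.010,-0.176,0,0,1],[-0.010,-0.176,0,0,1],[-0.010,-0.176,0.02,0,1],[-0.010,-0.176,0.02,0,1]]'
python3 - <<'E'
from h import *
o=bot.get_obs(); C=cam('wrist',o); im=snap('wrist','w5.png');print(o['grip_width'],o['eef_pos'],o['ft_force'])
im=snap('scene','s5.png'); cv2.imwrite('pics/s5z.png',cv2.resize(im[120:240,190:330,::-1],None,fx=5,fy=5,interpolation=cv2.INTER_CUBIC))
im=snap('top','t5.png'); cv2.imwrite('pics/t5z.png',cv2.resize(im[190:280,250:400,::-1],None,fx=5,fy=5,interpolation=cv2.INTER_CUBIC))
E
```

```text
clock: 6.78
eef_pos: [0.4904, -0.111, 0.1291]
tool_rot: [0.707, 0.707, -0.001, -0.002]
ft_force: [-0.2, 0.4, -0.3]
grip_width: 0.0257
0.025655867875155575 [ 0.49044316 -0.11098127  0.12909596] [-0.15147933  0.35901128 -0.25576316]
```

View pics/w5.png

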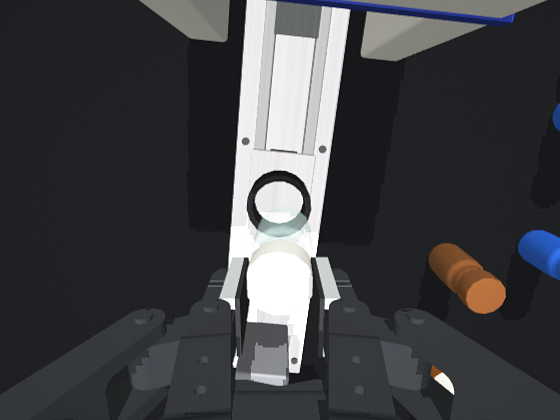

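View pics/s5z.png

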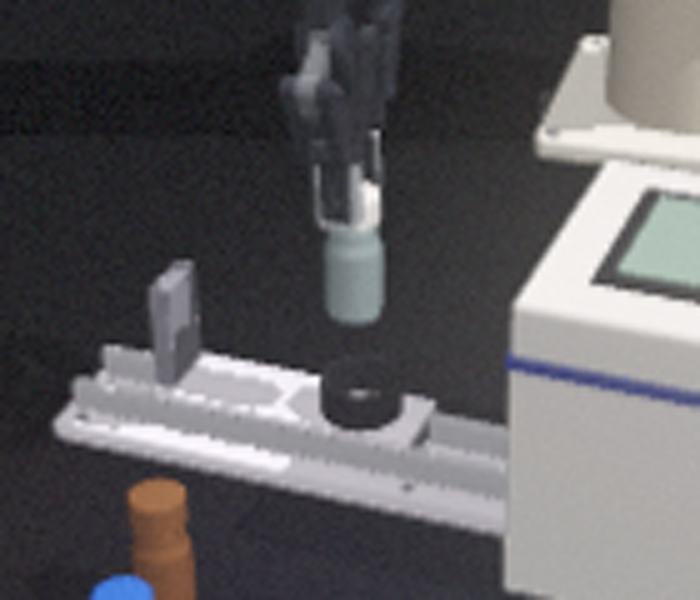

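View pics/t5z.png

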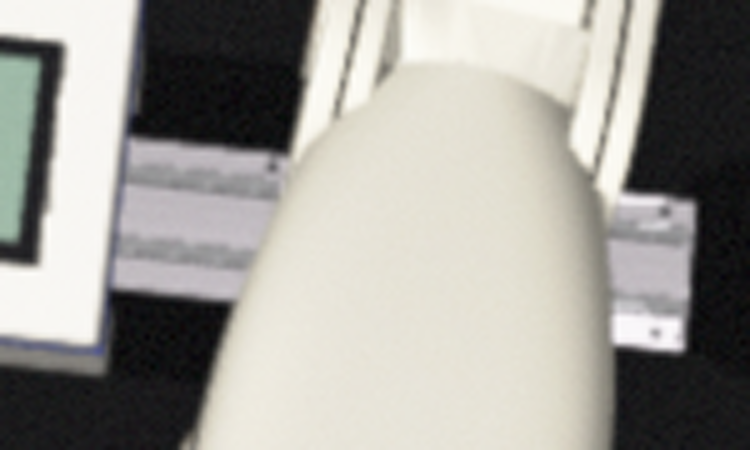

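```bash
cat > ov.py <<'E'
from h import *
def circ(img,C,p,r,col,s,o):
    a=np.linspace(0,2*np.pi,60)
    pts=[(w2px(C,(p[0]+r*np.cos(t),p[1]+r*np.sin(t),p[2]))-o+.5)*s-.5 for t in a]
    cv2.polylines(img,[np.int32(np.round(pts))],True,col,1)
E
python3 - <<'E'
from ov import *
o=bot.get_obs()
H=(.4895,-.1075); V=(.4904,-.111+.0); zb=.129-.0312
for c,f,(x0,x1,y0,y1),s in (('wrist','w5.png',(200,360,140,330),3),('scene','s5.png',(230,300,150,215),8)):
    C=cam(c,o); im=cv2.imread('pics/'+f)[y0:y1,x0:x1]; im=cv2.resize(im,None,fx=s,fy=s,interpolation=cv2.INTER_CUBIC)
    off=np.array([x0,y0])
    circ(im,C,(*H,.058),.0225,(0,0,255),s,off);circ(im,C,(*H,.058),.018,(0,160,255),s,off)
    circ(im,C,(*V,zb),.015,(0,255,0),s,off);circ(im,C,(*V,zb+.07),.013,(255,0,0),s,off)
    circ(im,C,(*H,.036),.0225,(255,0,255),s,off)
    cv2.imwrite('pics/ov_'+c+'.png',im)
E
```

```text
(no output)
```

View pics/ov_wrist.png

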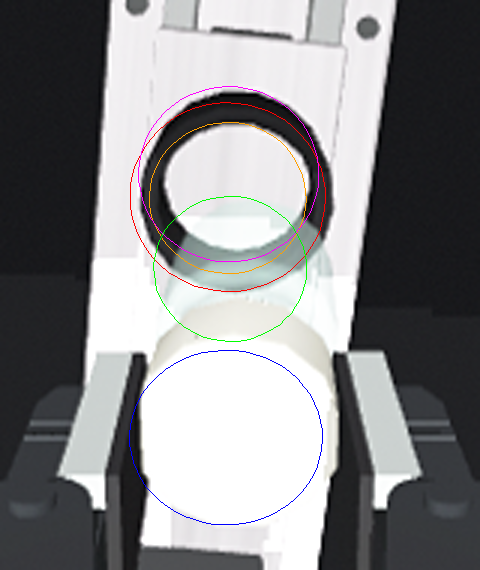

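View pics/ov_scene.png

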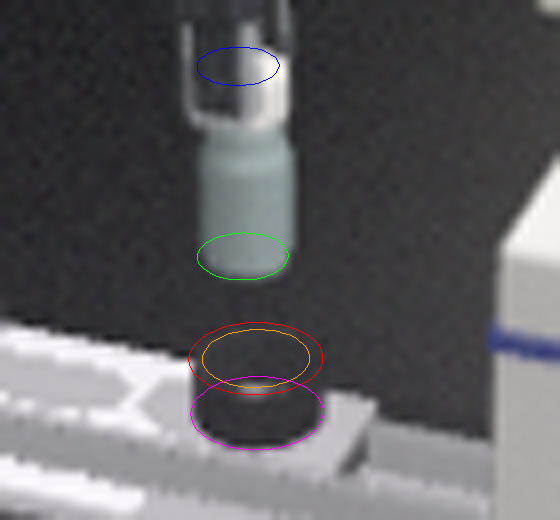

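```bash
python3 -m inch '[[0.002,0,0.015,0,1],[0.002,0,0.033,0,1],[0.002,0,0.033,0,1],[0.002,0,0.033,0,1]]'
python3 - <<'E'
from ov import *
o=bot.get_obs();print(o['eef_pos'],o['ft_force'])
snap('wrist','w6.png');snap('scene','s6.png')
H=(.4905,-.107); V=o['eef_pos'][:2]+[.001,.0018]; zb=o['eef_pos'][2]-.0312
for c,f,(x0,x1,y0,y1),s in (('wrist','w6.png',(200,360,140,330),3),('scene','s6.png',(230,300,150,215),8)):
    C=cam(c,o); im=cv2.imread('pics/'+f)[y0:y1,x0:x1]; im=cv2.resize(im,None,fx=s,fy=s,interpolation=cv2.INTER_CUBIC)
    off=np.array([x0,y0])
    circ(im,C,(*H,.058),.0225,(0,0,255),s,off)
    circ(im,C,(*V,zb),.015,(0,255,0),s,off)
    cv2.imwrite('pics/ov6_'+c+'.png',im)
E
```

```text
clock: 7.42
eef_pos: [0.4915, -0.1093, 0.0981]
tool_rot: [0.707, 0.707, 0.0, 0.0]
ft_force: [-0.6, 0.0, -0.2]
grip_width: 0.0261
[ 0.49152993 -0.10929554  0.09806111] [-0.64431279  0.00744193 -0.24860733]
```

View pics/ov6_wrist.png

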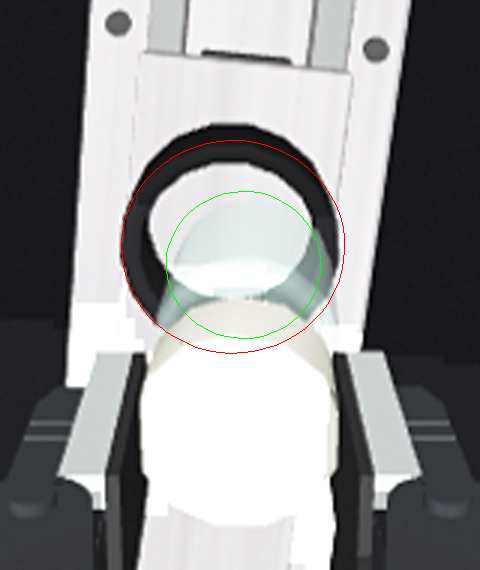

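View pics/ov6_scene.png

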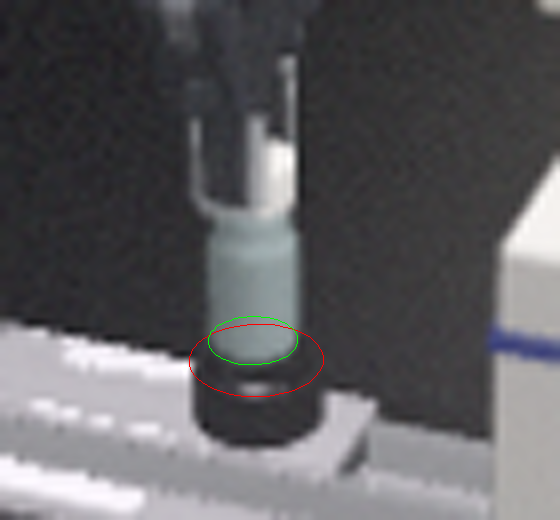

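Run:
```python
import cv2,numpy as np
im=cv2.imread('pics/w6.png')[165:260,225:335]; im=cv2.resize(im,None,fx=6,fy=6,interpolation=cv2.INTER_CUBIC)
im=cv2.createCLAHE(4,(4,4)).apply(im[:,:,2]); cv2.imwrite('pics/w6z.png',im)
im=cv2.imread('pics/s6.png')[170:210,240:285]; im=cv2.resize(im,None,fx=12,fy=12,interpolation=cv2.INTER_CUBIC);cv2.imwrite('pics/s6z.png',im)
```

```text
(no output)
```

View pics/w6z.png

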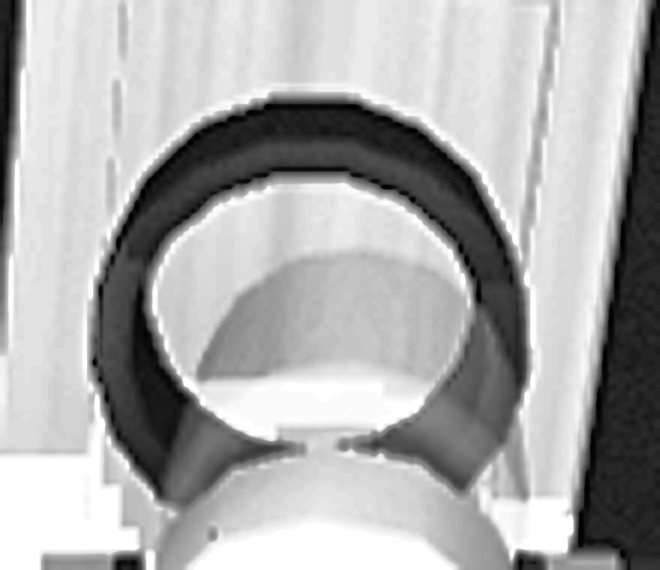

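View pics/s6z.png

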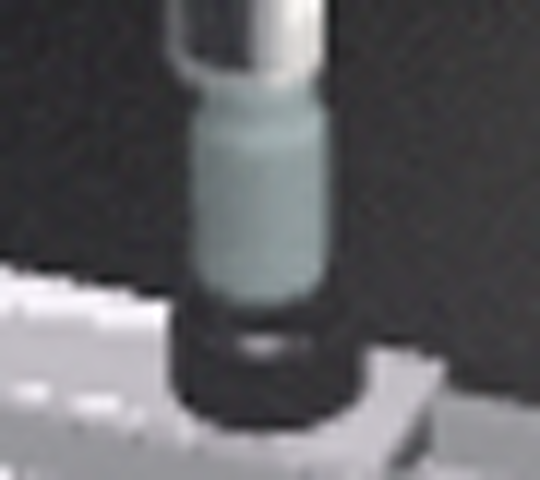

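```bash
python3 -m inch '[[0.0015,-0.003,0.003,0,1],[0.0015,-0.003,0.003,0,1],[0.0015,-0.003,0.003,0,1]]'
python3 - <<'E'
from ov import *
o=bot.get_obs();print(o['eef_pos'],o['ft_force'])
im=snap('wrist','w7.png')[165:260,225:335]; im=cv2.resize(im,None,fx=6,fy=6,interpolation=cv2.INTER_CUBIC)
im=cv2.createCLAHE(4,(4,4)).apply(im[:,:,0]); cv2.imwrite('pics/w7z.png',im)
E
```

```text
clock: 7.9
eef_pos: [0.4883, -0.1078, 0.0951]
tool_rot: [0.707, 0.707, 0.0, 0.0]
ft_force: [-0.3, 0.3, -1.1]
grip_width: 0.026
[ 0.4883205  -0.10783604  0.09506608] [-0.340667    0.27178229 -1.07551775]
```

View pics/w7z.png

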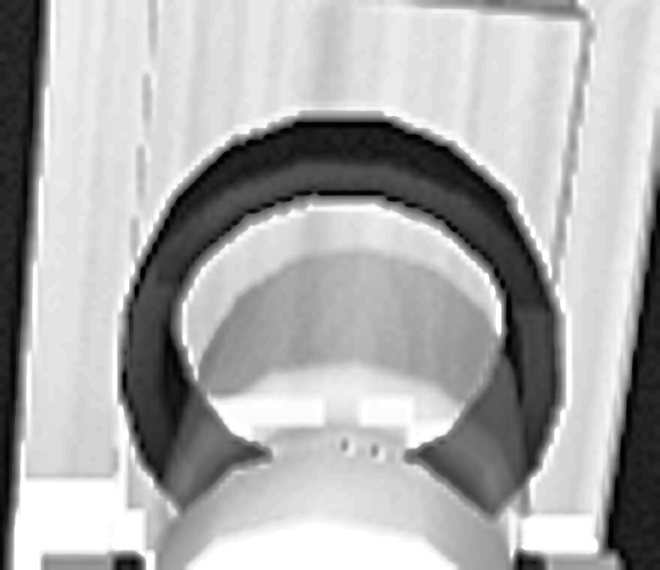

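```bash
python3 -m inch '[[0.0005,-0.0005,0.008,0,1],[0.0005,-0.0005,0.016,0,1],[0.0005,-0.0005,0.022,0,1],[0.0005,-0.0005,0.025,0,1],[0.0005,-0.0005,0.025,0,1]]'
python3 - <<'E'
from ov import *
o=bot.get_obs();print(o['eef_pos'],o['ft_force'],o['grip_width'])
snap('wrist','w8.png')
im=snap('scene','s8.png')[120:220,210:310,::-1]; im=cv2.resize(im,None,fx=6,fy=6,interpolation=cv2.INTER_CUBIC);cv2.imwrite('pics/s8z.png',im)
E
```

```text
clock: 8.57
eef_pos: [0.4876, -0.1073, 0.0696]
tool_rot: [0.707, 0.707, -0.0, -0.0]
ft_force: [-0.3, 1.3, -0.1]
grip_width: 0.0256
[ 0.4875974  -0.1072739   0.06956377] [-0.33975168  1.31330706 -0.06631806] 0.025578060994277157
```

View pics/w8.png

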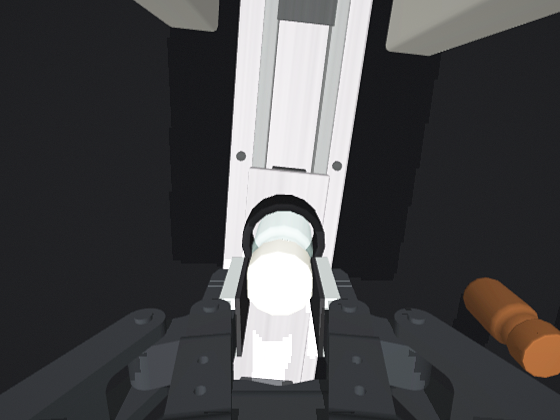

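View pics/s8z.png

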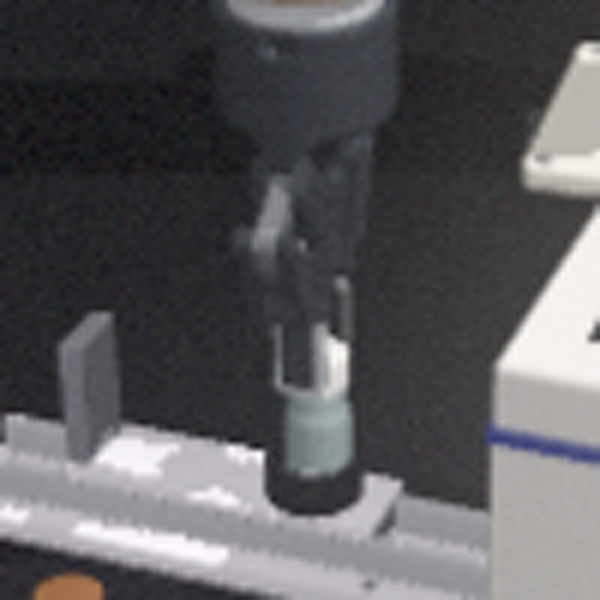

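The vial is inside the holder ring with no contact force. I'll lower the last 2 mm.

```bash
python3 -m inch '[[0,0,0.002,0,1],[0,0,0.002,0,1],[0,0,0.002,0,1]]'
```

```text
clock: 9.05
eef_pos: [0.4879, -0.1073, 0.068]
tool_rot: [0.707, 0.707, 0.0, 0.0]
ft_force: [-0.4, 0.3, -0.7]
grip_width: 0.0261
```

```bash
python3 -m inch '[[0,0,0.002,0,1],[0,0,0.002,0,1],[0,0,0.002,0,1]]'
```

```text
clock: 9.43
eef_pos: [0.4883, -0.1075, 0.0669]
tool_rot: [0.707, 0.707, 0.0, 0.001]
ft_force: [-0.6, -0.3, 4.8]
grip_width: 0.0261
```

```bash
python3 -m inch '[[0,0,0,0,0.5],[0,0,0,0,0.3],[0,0,0,0,0],[0,0,0,0,0],[0,0,-0.03,0,0],[0,0,-0.07,0,0],[0,0,-0.11,0,0],[0,0,-0.11,0,0]]'
python3 - <<'E'
from ov import *
o=bot.get_obs();print(o['eef_pos'],o['ft_force'],o['grip_width'])
snap('wrist','w9.png')
im=snap('scene','s9.png')[120:220,210:310,::-1]; im=cv2.resize(im,None,fx=6,fy=6,interpolation=cv2.INTER_CUBIC);cv2.imwrite('pics/s9z.png',im)
E
```

```text
clock: 10.42
eef_pos: [0.4904, -0.1079, 0.1795]
tool_rot: [0.707, 0.707, 0.002, 0.003]
ft_force: [-0.6, -1.3, -0.3]
grip_width: 0.0855
[ 0.49037692 -0.10788735  0.17946769] [-0.5665202  -1.34638735 -0.27904813] 0.08553355046548819
```

View pics/w9.png

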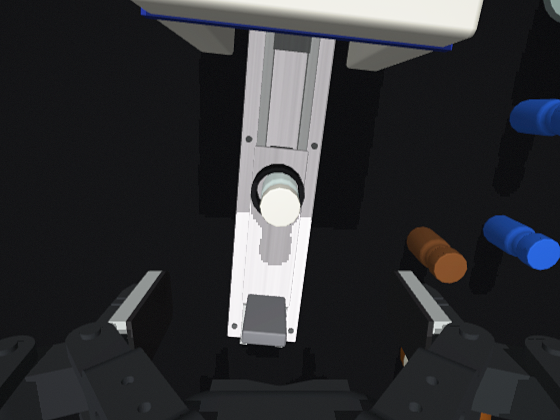

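View pics/s9z.png

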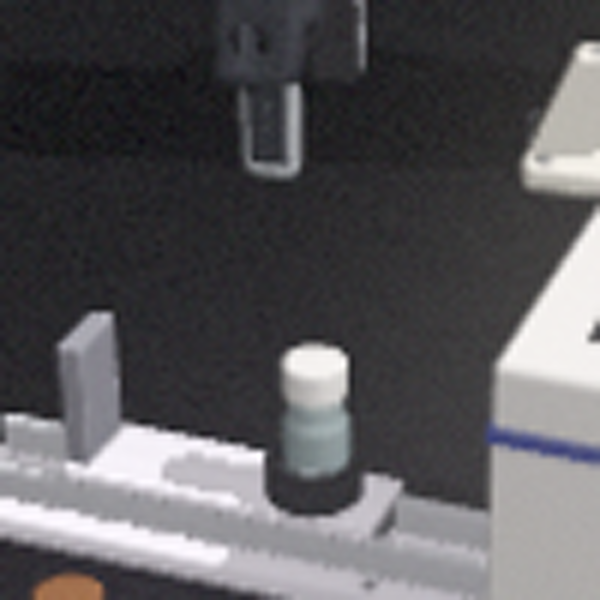

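Vial is released and upright in the holder (scene zoom (315,410)). Next, the closed hand goes behind the push plate.

```bash
python3 -m inch '[[-0.03,-0.004,0,0.047,1],[-0.08,-0.01,0,0.047,1],[-0.13,-0.0156,0,0.047,1],[-0.147,-0.0156,0,0.047,1],[-0.147,-0.0156,0,0.047,1],[-0.147,-0.0156,0,0.047,1]]'
python3 - <<'E'
from ov import *
o=bot.get_obs();print(o['eef_pos'],o['ft_force'],o['grip_width'],R.from_quat(o['tool_rot']).as_matrix().round(4))
C=cam('wrist',o);snap('wrist','w10.png')
h=np.array([.4892,-.1075]);d=np.array([.0985,.995]);e=np.array([.995,-.0985])
for z in (.036,.098):
  for s in (-.018,.018): print(z,s,w2px(C,(*(h-.116*d+s*e),z)).round(1), w2px(C,(*(h-.104*d+s*e),z)).round(1))
E
```

```text
clock: 11.28
eef_pos: [0.472, -0.253, 0.1752]
tool_rot: [0.741, 0.672, -0.0, -0.001]
ft_force: [-0.5, 0.6, 0.0]
grip_width: 0.0003
[ 0.47199691 -0.25298631  0.17517712] [-0.46241864  0.61952362  0.02069434] 0.0003384656667587116 [[ 0.0967  0.9953 -0.0014]
 [ 0.9953 -0.0967  0.0014]
 [ 0.0012 -0.0015 -1.    ]]
0.036 -0.018 [261.4 155. ] [261.3 140.6]
0.036 0.018 [304.  155.1] [304.3 140.7]
0.098 -0.018 [257.  166.7] [256.7 149. ]
0.098 0.018 [309.8 166.8] [310.3 149.1]
```

View pics/w10.png

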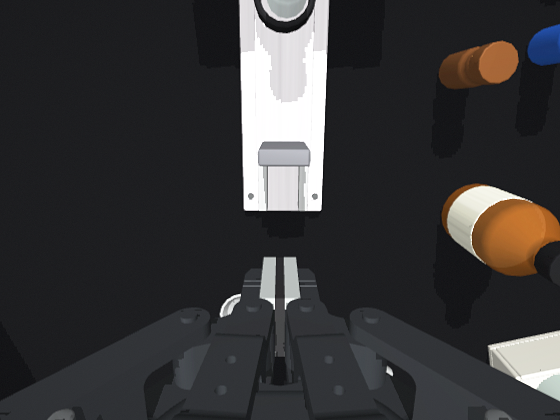

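```bash
python3 -m inch '[[0,0.003,0.05,0,1],[0,0.003,0.095,0,1],[0,0.003,0.097,0,1],[0.008,0.003,0.097,0,1],[0.012,0.003,0.097,0,1],[0.012,0.003,0.097,0,1]]'
python3 - <<'E'
from ov import *
o=bot.get_obs();print(o['ft_force'])
snap('wrist','w11.png')
E
```

```text
clock: 12.08
eef_pos: [0.4777, -0.2427, 0.0807]
tool_rot: [0.741, 0.672, 0.001, 0.002]
ft_force: [-0.4, -0.0, 0.2]
grip_width: -0.0001
[-0.36499193 -0.01808769  0.16102371]
```

View pics/w11.png

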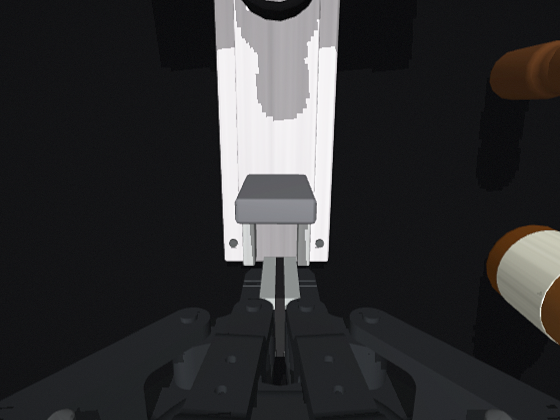

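```bash
python3 -m inch '[[0.003,0,0.004,0,1],[0.006,0,0.004,0,1],[0.008,0,0.004,0,1],[0.010,0,0.004,0,1],[0.012,0,0.004,0,1]]'; python3 -m inch '[[0.002,0,0,0,1],[0.004,0,0,0,1]]'
```

```text
clock: 12.75
eef_pos: [0.4776, -0.2307, 0.0749]
tool_rot: [0.741, 0.672, -0.0, 0.0]
ft_force: [0.0, -0.2, 0.3]
grip_width: -0.0001
clock: 13.0
eef_pos: [0.478, -0.2266, 0.0749]
tool_rot: [0.741, 0.672, 0.0, 0.0]
ft_force: [0.1, -0.6, 0.3]
grip_width: -0.0001
```

```bash
python3 -m inch '[[0.002,0,0,0,1],[0.004,0,0,0,1],[0.004,0,0,0,1]]'; python3 -m inch '[[0.002,0,0,0,1],[0.004,0,0,0,1],[0.004,0,0,0,1]]'
python3 - <<'E'
from h import *
snap('wrist','w12.png')
E
```

```text
clock: 13.38
eef_pos: [0.4784, -0.2226, 0.0749]
tool_rot: [0.741, 0.672, -0.0, -0.0]
ft_force: [0.2, -0.1, 0.0]
grip_width: 0.0001
clock: 13.75
eef_pos: [0.4788, -0.2187, 0.0749]
tool_rot: [0.741, 0.672, -0.0, -0.0]
ft_force: [-0.3, 0.5, 1.3]
grip_width: -0.0
```

View pics/w12.png

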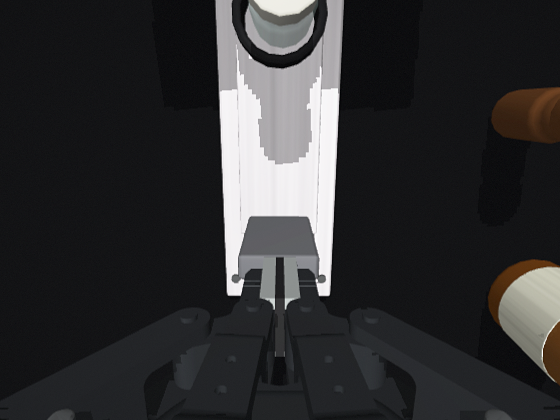

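```bash
python3 -m inch '[[0.002,0,0,0,1],[0.003,0,0,0,1]]'; python3 -m inch '[[0.002,0,0,0,1],[0.003,0,0,0,1]]'; python3 -m inch '[[0.002,0,0,0,1],[0.003,0,0,0,1]]'
```

```text
clock: 14.05
eef_pos: [0.479, -0.2157, 0.0749]
tool_rot: [0.741, 0.672, -0.0, -0.0]
ft_force: [-0.5, -0.1, 0.7]
grip_width: 0.0
clock: 14.3
eef_pos: [0.4794, -0.2127, 0.0749]
tool_rot: [0.741, 0.672, 0.0, 0.0]
ft_force: [-0.8, -0.1, -0.1]
grip_width: -0.0004
clock: 14.55
eef_pos: [0.4797, -0.2097, 0.0749]
tool_rot: [0.741, 0.672, 0.0, -0.0]
ft_force: [0.6, 0.4, 0.1]
grip_width: -0.0
```

Run:
```python
from h import *
snap('wrist','w13.png')
im=snap('scene','s13.png')[110:220,180:310,::-1]; im=cv2.resize(im,None,fx=5,fy=5,interpolation=cv2.INTER_CUBIC);cv2.imwrite('pics/s13z.png',im)
```

```text
(no output)
```

View pics/w13.png

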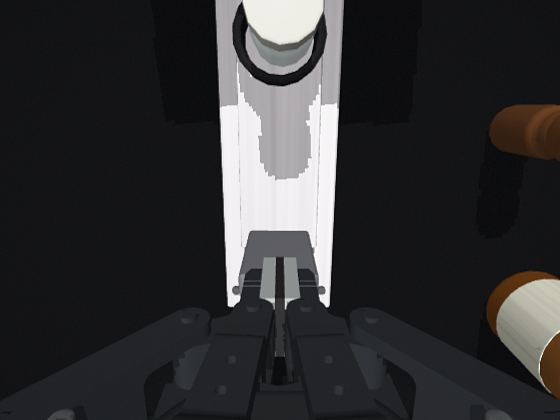

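View pics/s13z.png

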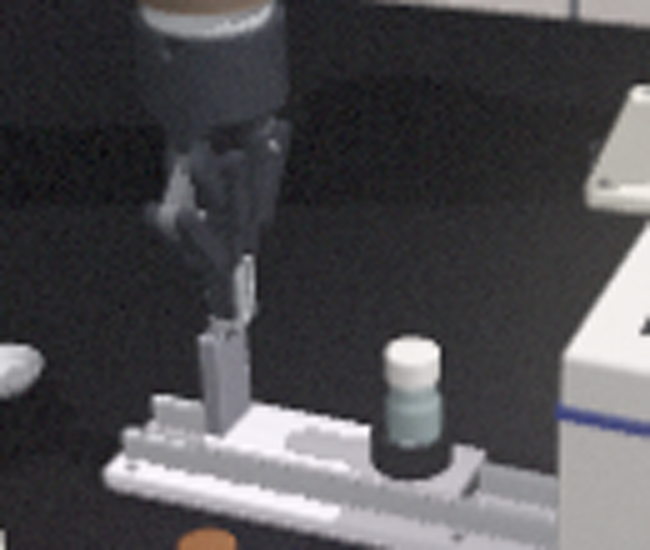

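Run:
```python
from h import *
C=cam('scene');o=bot.get_obs();e=o['eef_pos']
for dz in (0,.01,.019,.03): print(dz,(w2px(C,e+[0,0,dz])-[180,110])*5)
h=np.array([.4892,-.1075]);d=np.array([.0985,.995]);ee=np.array([.995,-.0985])
for z in (.036,.098):
  for s in (-.018,.018): print(z,s,(w2px(C,(*(h-.116*d+s*ee),z))-[180,110])*5)
print(o)
```

```text
0 [231.99088445 360.35780899]
0.01 [230.73873187 344.55249446]
0.019 [229.6006352  330.18685227]
0.03 [228.19504532 312.44477307]
0.036 -0.018 [229.69664125 399.32274136]
0.036 0.018 [201.19550866 431.80217008]
0.098 -0.018 [221.93281253 303.48784773]
0.098 0.018 [192.30179942 334.57746375]
{'clock': 14.65, 'joint_pos': array([-4.12203927e-01,  3.78473193e-01, -1.54215724e-01,  1.03809742e+00,
       -1.03617490e-05,  1.25642243e+00]), 'joint_vel': array([-0.00095584, -0.00011416,  0.00098197, -0.00097757,  0.00094655,
        0.00086451]), 'tau': array([ 4.14805685e-02, -4.10872507e+01,  2.25319487e+01,  3.76055395e-03,
        7.15186805e-03,  6.90980785e-03]), 'eef_pos': array([ 0.47966127, -0.20973754,  0.07490757]), 'tool_rot': array([ 7.40835358e-01,  6.71686663e-01, -2.68051601e-06,  6.67740501e-06]), 'ft_force': array([-0.0548723 , -0.18227146,  0.26015331]), 'ft_torque': array([ 0.0007642 , -0.00528587,  0.02215009]), 'grip_width': -0.0003948229682406109}
```

The fingers passed above the plate with no force. The real fingertips sit about 22 mm higher than the reported TCP, which also explains the cap-height grip. I'll back off, go lower, and retry.

```bash
python3 -m inch '[[0,0,-0.01,0,1],[-0.02,0,-0.01,0,1],[-0.04,0,-0.01,0,1],[-0.04,0,-0.01,0,1],[-0.04,0,0.015,0,1],[-0.04,0,0.03,0,1],[-0.04,0,0.03,0,1]]';  python3 - <<'E'
from h import *
snap('wrist','w14.png')
im=snap('scene','s14.png')[110:220,180:310,::-1]; im=cv2.resize(im,None,fx=5,fy=5,interpolation=cv2.INTER_CUBIC);cv2.imwrite('pics/s14z.png',im)
E
```

```text
clock: 15.52
eef_pos: [0.4743, -0.2489, 0.0433]
tool_rot: [0.741, 0.672, -0.001, -0.002]
ft_force: [0.7, 0.0, -0.1]
grip_width: -0.0001
```

View pics/w14.png

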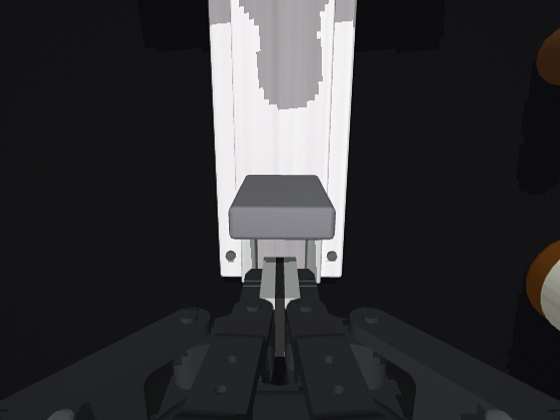

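View pics/s14z.png

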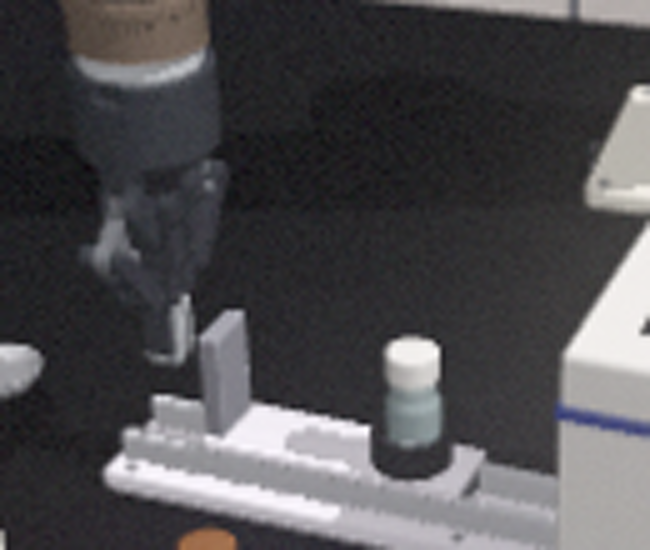

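```bash
python3 -m inch '[[0.004,0,0,0,1],[0.008,0,0,0,1],[0.011,0,0,0,1],[0.013,0,0,0,1]]'; python3 -m inch '[[0.002,0,0,0,1],[0.004,0,0,0,1]]'
```

```text
clock: 16.12
eef_pos: [0.4771, -0.2364, 0.0451]
tool_rot: [0.741, 0.672, 0.0, 0.0]
ft_force: [0.2, 0.3, 0.2]
grip_width: 0.0
clock: 16.38
eef_pos: [0.4773, -0.2337, 0.045]
tool_rot: [0.741, 0.671, -0.001, 0.001]
ft_force: [-0.8, -5.8, -1.5]
grip_width: 0.0001
```

```bash
python3 -m inch '[[0.001,0,0,0,1],[0.002,0,0,0,1],[0.003,0,0,0,1],[0.004,0,0,0,1]]'; python3 -m inch '[[0.001,0,0,0,1],[0.002,0,0,0,1],[0.003,0,0,0,1],[0.004,0,0,0,1]]'
```

```text
clock: 16.88
eef_pos: [0.4774, -0.233, 0.0451]
tool_rot: [0.742, 0.671, -0.003, 0.003]
ft_force: [-1.3, -10.8, -2.4]
grip_width: -0.0
clock: 17.38
eef_pos: [0.4778, -0.2291, 0.0451]
tool_rot: [0.742, 0.67, -0.003, 0.003]
ft_force: [-2.7, -12.1, -2.9]
grip_width: -0.0005
```

```bash
python3 -m inch '[[0.001,0,0,0,1],[0.002,0,0,0,1],[0.003,0,0,0,1],[0.004,0,0,0,1],[0.005,0,0,0,1],[0.006,0,0,0,1]]'; python3 -m inch '[[0.001,0,0,0,1],[0.002,0,0,0,1],[0.003,0,0,0,1],[0.004,0,0,0,1]]'
```

```text
clock: 18.12
eef_pos: [0.4784, -0.2231, 0.045]
tool_rot: [0.742, 0.67, -0.003, 0.003]
ft_force: [-1.5, -12.5, -2.1]
grip_width: -0.0
clock: 18.62
eef_pos: [0.4792, -0.2146, 0.0449]
tool_rot: [0.741, 0.672, 0.0, -0.0]
ft_force: [0.7, -0.5, -0.8]
grip_width: 0.0001
```

Broke free at about 12.5 N. Running forward at about 40 mm/s.

```bash
python3 -m inch '[[0.003,0,0,0,1],[0.007,0,0,0,1],[0.012,0,0,0,1],[0.017,0,0,0,1],[0.022,0,0,0,1],[0.027,0,0,0,1],[0.032,0,0,0,1],[0.037,0,0,0,1],[0.042,0,0,0,1],[0.045,0,0,0,1]]'; python3 -m inch '[[0.003,0,0,0,1],[0.007,0,0,0,1],[0.012,0,0,0,1],[0.017,0,0,0,1],[0.022,0,0,0,1],[0.027,0,0,0,1],[0.032,0,0,0,1],[0.036,0,0,0,1],[0.039,0,0,0,1],[0.041,0,0,0,1]]'
python3 - <<'E'
from h import *
print(bot.get_obs()['ft_force'])
im=snap('scene','s15.png')[80:240,180:340,::-1]; im=cv2.resize(im,None,fx=3.7,fy=3.7,interpolation=cv2.INTER_CUBIC);cv2.imwrite('pics/s15z.png',im)
E
```

```text
clock: 19.88
eef_pos: [0.4838, -0.1696, 0.045]
tool_rot: [0.741, 0.672, 0.0, 0.0]
ft_force: [1.8, -2.2, -1.8]
grip_width: -0.0
clock: 21.12
eef_pos: [0.4877, -0.129, 0.045]
tool_rot: [0.741, 0.672, 0.0, 0.0]
ft_force: [1.8, -3.6, -0.3]
grip_width: 0.0003
[ 1.80120707 -3.57223346 -0.27344304]
```

View pics/s15z.png

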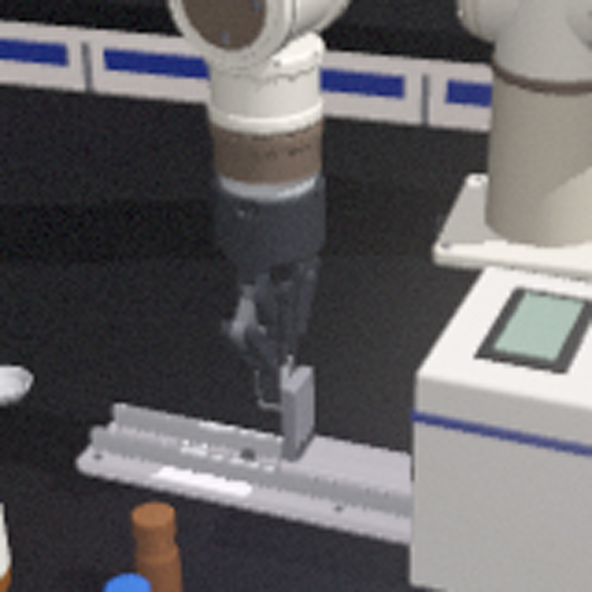

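```bash
python3 -m inch '[[0.002,0,0,0,1],[0.005,0,0,0,1],[0.007,0,0,0,1]]'|grep -E 'eef|force'; python3 -m inch '[[0.002,0,0,0,1],[0.004,0,0,0,1]]'|grep -E 'eef|force'
```

```text
eef_pos: [0.4882, -0.1221, 0.045]
ft_force: [0.8, -3.0, 1.8]
eef_pos: [0.4886, -0.1182, 0.045]
ft_force: [0.8, -3.3, 1.9]
```

```bash
python3 -m inch '[[0.002,0,0,0,1],[0.004,0,0,0,1]]'|grep -E 'eef|force'
```

```text
eef_pos: [0.489, -0.1142, 0.045]
ft_force: [1.0, -3.6, 2.3]
```

```bash
python3 -m inch '[[0.002,0,0,0,1],[0.004,0,0,0,1],[0.005,0,0,0,1]]'|grep -E 'eef|force'
```

```text
eef_pos: [0.4895, -0.1091, 0.0449]
ft_force: [1.4, -2.7, 1.9]
```

```bash
python3 -m inch '[[0.002,0,0,0,1],[0.004,0,0,0,1],[0.005,0,0,0,1]]'|grep -E 'eef|force'
```

```text
eef_pos: [0.49, -0.1042, 0.0449]
ft_force: [0.4, -3.3, 1.2]
```

```bash
python3 -m inch '[[0.002,0,0,0,1],[0.004,0,0,0,1],[0.005,0,0,0,1]]'|grep -E 'eef|force'
```

```text
eef_pos: [0.4905, -0.0992, 0.0449]
ft_force: [0.5, -3.3, 1.7]
```

```bash
python3 -m inch '[[0.002,0,0,0,1],[0.004,0,0,0,1],[0.005,0,0,0,1]]'|grep -E 'eef|force'
```

```text
eef_pos: [0.491, -0.0942, 0.0449]
ft_force: [0.6, -3.1, 2.1]
```

```bash
python3 -m inch '[[0.002,0,0,0,1],[0.004,0,0,0,1]]'|grep -E 'eef|force|clock'
```

```text
clock: 23.8
eef_pos: [0.4914, -0.0903, 0.0449]
ft_force: [1.4, -3.0, 1.7]
```

```bash
python3 -m inch '[[0.002,0,0,0,1],[0.004,0,0,0,1]]'|grep -E 'eef|force'
```

```text
eef_pos: [0.4918, -0.0863, 0.0449]
ft_force: [1.0, -3.6, 1.0]
```

```bash
python3 -m inch '[[0.002,0,0,0,1],[0.003,0,0,0,1]]'|grep -E 'eef|force'
```

```text
eef_pos: [0.4921, -0.0832, 0.0449]
ft_force: [0.9, -4.3, 1.4]
```

```bash
python3 -m inch '[[0.001,0,0,0,1],[0.002,0,0,0,1],[0.003,0,0,0,1]]'|grep -E 'eef|force'
```

```text
eef_pos: [0.4923, -0.0808, 0.0449]
ft_force: [1.8, -5.9, 0.5]
```

```bash
python3 -m inch '[[0.001,0,0,0,1],[0.002,0,0,0,1],[0.003,0,0,0,1]]'|grep -E 'eef|force'
```

```text
eef_pos: [0.4925, -0.0792, 0.0449]
ft_force: [0.8, -9.5, 0.1]
```

```bash
python3 -m inch '[[0.001,0,0,0,1],[0.0015,0,0,0,1],[0.0015,0,0,0,1],[0.0015,0,0,0,1]]'|grep -E 'eef|force'
python3 - <<'E'
from h import *
for i in range(3): bot.camera('top'); print(bot.get_obs()['ft_force'].round(2))
E
```

```text
eef_pos: [0.4926, -0.0784, 0.0449]
ft_force: [0.7, -9.6, 0.3]
[ 0.01 -9.95  1.83]
[ -0.02 -11.    -0.41]
[  0.75 -10.45   0.83]
```

```bash
python3 -m inch '[[0.0005,0,0,0,1],[0.001,0,0,0,1],[0.001,0,0,0,1],[0.001,0,0,0,1],[0.001,0,0,0,1]]'|grep -E 'eef|force'
```

```text
eef_pos: [0.4926, -0.0779, 0.0449]
ft_force: [-0.4, -11.6, 0.1]
```

Pressed at 11.6 N by the hand. Now withdrawing, slowly at first.

```bash
python3 -m inch '[[-0.002,0,0,0,1],[-0.004,0,0,0,1],[-0.006,0,0,0,1],[-0.009,0,0,0,1],[-0.014,0,0,0,1],[-0.03,0,0,0,1],[-0.06,0,0,0,1],[-0.09,0,0,0,1],[-0.09,0,-0.05,0,1],[-0.09,0,-0.1,0,1]]'; python3 -m inch '[[-0.04,0,-0.02,0,1],[-0.08,0,-0.02,0,1],[-0.08,0,-0.02,0,1]]';python3 - <<'E'
from h import *
im=snap('scene','s20.png')[80:240,180:340,::-1]; im=cv2.resize(im,None,fx=3.7,fy=3.7,interpolation=cv2.INTER_CUBIC);cv2.imwrite('pics/s20z.png',im)
snap('wrist','w20.png'); print(bot.get_obs()['ft_force'])
E
```

```text
clock: 27.58
eef_pos: [0.483, -0.1658, 0.1454]
tool_rot: [0.742, 0.671, -0.001, -0.001]
ft_force: [1.0, -0.9, -0.0]
grip_width: -0.0001
clock: 27.95
eef_pos: [0.4757, -0.2473, 0.1651]
tool_rot: [0.742, 0.67, -0.0, 0.001]
ft_force: [-0.9, 0.6, -1.1]
grip_width: 0.0002
[ 0.61521514 -0.17485617 -0.31073683]
```

View pics/s20z.png

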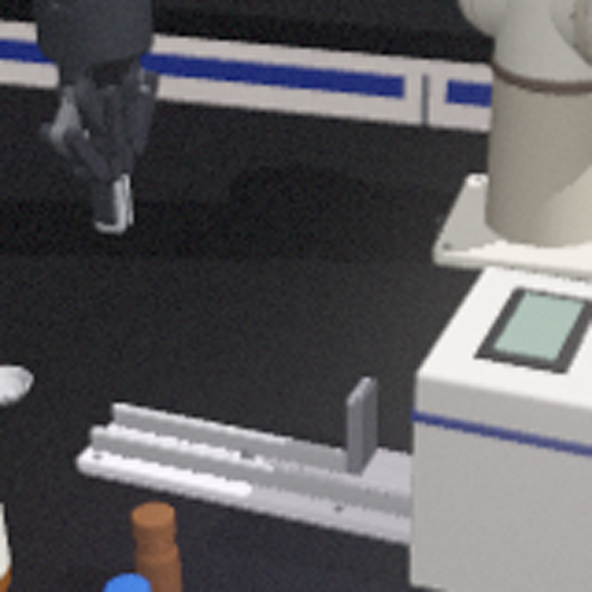

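View pics/w20.png

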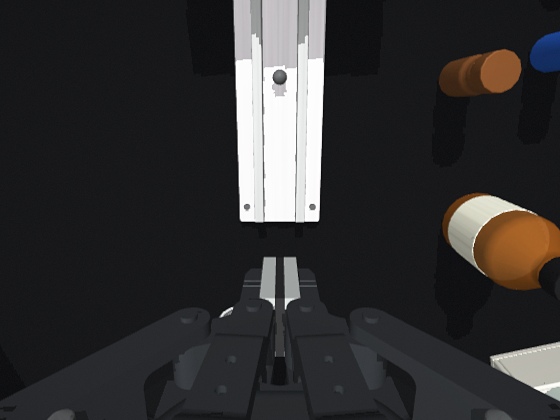

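Worth one check inside the tunnel: turn the wrist half round so its camera looks along the rail into the mouth.

```bash
python3 -m inch '[[0,0,-0.02,-0.75,1],[0,0,-0.02,-0.75,1],[0,0,-0.02,-0.75,1],[0,0,-0.02,-0.75,1],[0,0,-0.02,-0.75,1],[0,0,-0.02,-0.75,1],[0,0,-0.02,-0.75,1],[0,0,-0.02,-0.75,1],[0,0,-0.02,-0.75,1],[0,0,-0.02,-0.75,1]]' | grep -E 'eef|rot';  python3 -m inch '[[0,0.13,0,-0.75,1],[0,0.13,0,-0.75,1],[0,0.13,0,-0.75,1],[0,0.13,0,-0.75,1],[0,0.13,0,-0.75,1],[0,0.13,0,-0.75,1],[0,0.13,0,-0.75,1],[0,0.13,0,-0.75,1],[0,0.13,0,-0.75,1],[0,0.13,0,-0.75,1]]'
python3 - <<'E'
from h import *
snap('wrist','w21.png')
E
```

```text
eef_pos: [0.4761, -0.2432, 0.1846]
tool_rot: [0.049, 0.999, 0.0, -0.0]
clock: 30.55
eef_pos: [0.4888, -0.1143, 0.1847]
tool_rot: [-0.671, 0.741, 0.0, -0.0]
ft_force: [-0.7, -0.3, 0.2]
grip_width: -0.0001
```

View pics/w21.png

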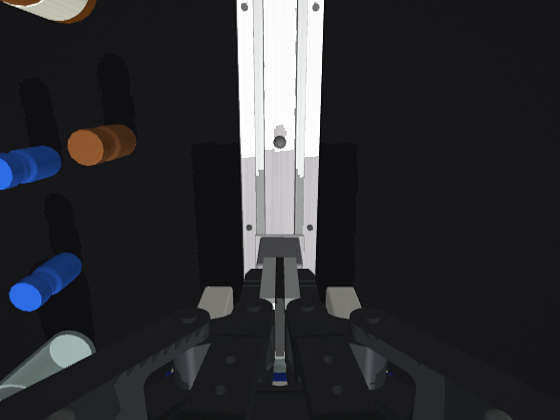

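```bash
python3 -m inch '[[0.04,0,-0.02,0,1],[0.08,0,-0.02,0,1],[0.12,0,-0.02,0,1],[0.12,0,-0.02,0,1]]' | grep -E 'eef|clock'
python3 - <<'E'
from h import *
a=snap('scene','s22.png'); b=cv2.imread('pics/s20.png')[:,:,::-1]
print('plate region diff',np.abs(a[175:215,260:300].astype(int)-b[175:215,260:300]).mean())
E
```

```text
clock: 31.1
eef_pos: [0.4769, -0.2364, 0.2047]
plate region diff 1.991875
```

View pics/s22.png

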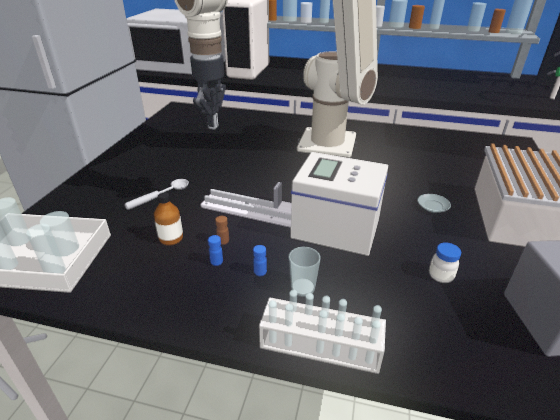

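The plate stands still at (278,195) in front of the meter, the bystanders are where they were, and the hand is clear.

```bash
python3 -c "
from workcell import bot
print(bot.job_done())"
```

```text
the job is handed in; nothing more can be done
None
```

The vial is standing in the carriage's holder, the carriage is resting on the hidden stop in the meter, and the job is handed in. I last saw the vial on camera before the push. It was upright and released in the holder then, but I could not see it inside the tunnel.

- **Pushing:** the carriage dragged at up to about 12.5 N and broke free. It then slid at about 3 to 4 N and met the stop. I pressed until the hand read 11.6 N, of which about 8 N should be on the pad, and withdrew slowly.
- **Final checks:** the push plate stayed still in pictures taken before and after the last hand moves. The bystanders look untouched, the hand is clear, and I finished at about 31 s of the 64 s allowed.
- **Checks that failed or disagreed:**
  - The real fingertips sit about 22 mm higher than the reported tool position, so the vial was gripped by its cap. My first approach also passed over the push plate without touching it, and I repeated it lower.
  - I turned the wrist camera to look into the tunnel, but the gripper blocked the view. That the vial is still upright rests on the smooth, low-force push.

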